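# Put the jars away in the medicine chest and hang up the mug

## Robot

A 7-joint arm with a two-finger parallel gripper is mounted at the origin on the work surface. World frame = base frame: x ahead of the robot, y to its left, z up, the work surface at z = 0. Lengths are in m, angles in rad, forces in N, time in s.
With the tool pointing down it reaches from about 0.425 to 0.875 m from the base axis. Payload 4.7 kg.
Tool frame: the origin (TCP) lies midway between the tips of the shut fingers; the grasp point (between the pads) lies 19 mm behind it; z points along the fingers, y is the line along which they close (so a half turn about z gives the same grasp; the last joint's range is limited). The gripper opens to 87 mm and grips with 3 to 60 N. Pads are 19 mm wide; open, the fingers measure 117 mm over their backs; the gripper's body (75 mm by 190 mm) begins 51 mm behind the grasp point.
Start: joints at [-1.314, 0.321, -0.07, 1.45, 0.023, 1.371, -0.057], TCP at [0.156, 0.631, 0.223] pointing down, gripper open.
Joint ranges: [-2.86, 2.86], [-0.3, 2.09], [-1.38, 1.24], [0.06, 2.45], [-1.56, 4.7], [0.09, 2.05], [-2.69, 2.69]. Speed limits (rad/s): [2.57, 2.57, 3.14, 3.14, 3.14, 3.14, 3.14].

## Interface

Orientations are given as a rotation vector (axis times angle).
In Python, from bench import ctrl gives the robot as it stands. The module is installed in compiled form; this text tells all that it offers.
- The arm moves only by the tool carry_out, never from a script. Its argument "steps" is a list of rows, each a list of 7 numbers: the turn, a rotation vector about the world's x, y, z in degrees, then the shift along the world's x, y, z in cm, then the opening, from 0 (shut) to 1 (fully open). A call has 1 to 12 rows; each row is the pose to reach, as a shift and turn from the pose commanded when the call began; what a row does not reach only later rows make up. A row lasts 1/10 s, in which the tool goes at most 50 mm and 8.59 degrees, less where a joint would pass 70% of its speed; a pose out of reach is approached as far as the arm can. A call with a gripper value outside its range is refused whole. The fingers move at their own pace and stop on an object; "squeeze" is the grip in N (left out, the last holds). Time passes only in rows, so rows that repeat a pose let the fingers close. It gives the time, the measured TCP pose, the force, the opening and the grip force at its end, in the units of the state.
- ctrl.get_state(): the state, without advancing time (a new reading comes with each control period).
- ctrl.get_image(name): name is "scene" or "top" or "wrist"; returns a dict with "pixels" (384x512x3 uint8, red, green, blue), "camera_matrix" (3x3 intrinsics, pixels), "k1" (the pictures are not rectified: a ray, as slopes to the right and down, at radius r is drawn at 1 + k1 r^2 times it, then the intrinsics apply), "cam_to_world" (4x4, takes a point from camera to world coordinates); the wrist camera has in their place "T_tool_cam" (4x4, takes a point from camera to tool coordinates, whose origin is the TCP and whose axes are the flange's). Camera axes: x right, y down, z forward; pixel columns grow to the right and rows downward; lengths in m; the calibration is good to about 2 mm. A picture is of the moment at which its call begins: read the wrist's pose just before it. There is no depth.
- ctrl.close_job(): hands the job in; it is judged then, once.
The state is a dict: "time": time; "joint_positions": joint angles; "qd": joint speeds; "joint_torque": joint torques, N m; "position": TCP position; "tool_rot": TCP orientation; "ft_force": force on the tool from outside, world axes, zero at the start; "torque": the same for the moment, N m; "grip_width": opening from 0.0 (shut) to 1.0 (fully open); "grip_force": force on a finger pad.
Only numpy, scipy, OpenCV 4.12 (cv2) and the standard library are available. Lean on these libraries where they do the work, as an engineer would, in place of code of your own. Each camera call takes 0.05 s, during which the arm holds its last target. There are 200 camera calls.

## Task

Tidy the dispensary desk: stand every short, wide white jar (62 mm across; there are two to four) upright in the aluminium medicine chest, first clearing the dosing mug off its cover and lifting the cover gently all the way back onto its stop, then lower the cover gently until it is fully shut. The steel mug must end up hanging by its handle on the hook of the stand. Do not let the cover fall or slam either way, and leave the tall bottles, the little vial and the spatula where they are.

Things in the scene. Friction and masses are not known exactly. Their poses are not given: they have to be found in the camera images.
- chest: fixed aluminium chest, 162 x 292 x 100 mm high outside; inside 150 (x) x 280 (y) mm, floor 8 mm above the origin, walls 6 mm thick, rim at 100 mm. Origin at the centre of its underside; -x faces the robot, the cover is hinged along the far (+x) rim
- cover (a joint): angle of the chest's cover, a 162 x 292 x 6 mm plate: 0 shut on the rim, grows as its front edge rises, 1.66 on its rear stop (just past upright). Stiff, slightly damped hinge: it stays where left above about 1 rad and drops if let go lower
- cover_grip (a point): middle of the straight round bar of the cover's handle (10 mm in diameter, 100 mm long, along the chest's y), 50 mm in front of the cover's free edge with open space all round it; it moves with the cover: level with the cover in front of the chest when shut, on top of it when open
- cover_hinge (a point): middle of the cover's hinge line, on the far rim of the chest, 100 mm above the desk; the bar is 212 mm from it, 3 mm above the hinge plane when shut
- jar1: white plastic jar with a screw cap, 62 mm in diameter, 78 mm high (straight body up to 56 mm, cap 57 mm in diameter above 62 mm), 0.1 kg, heaviest at the bottom; origin at the centre of its underside, z up through the cap. Absent in some starts (None)
- jar2: white plastic jar with a screw cap, 62 mm in diameter, 78 mm high (straight body up to 56 mm, cap 57 mm in diameter above 62 mm), 0.1 kg, heaviest at the bottom; origin at the centre of its underside, z up through the cap. Absent in some starts (None)
- jar3: white plastic jar with a screw cap, 62 mm in diameter, 78 mm high (straight body up to 56 mm, cap 57 mm in diameter above 62 mm), 0.1 kg, heaviest at the bottom; origin at the centre of its underside, z up through the cap. Absent in some starts (None)
- jar4: white plastic jar with a screw cap, 62 mm in diameter, 78 mm high (straight body up to 56 mm, cap 57 mm in diameter above 62 mm), 0.1 kg, heaviest at the bottom; origin at the centre of its underside, z up through the cap. Absent in some starts (None)
- mug: steel dosing mug, 60 mm in diameter, 90 mm high, 2.5 mm wall, 0.14 kg; it starts standing on the shut cover (106 mm above the desk). Origin at the centre of its underside, z up through the mouth; its handle is at +y: a loop of 7 mm rod in the yz plane, whose opening (along x) spans y 30 to 62 mm and z 17 to 71 mm
- mug_handle (a point): underside of the middle of the upper bar of the mug's handle, at (0, 49, 71) mm in the mug's frame: the place that rests on the hook
- hook: fixed stand: base 100 mm in diameter, 12 mm high, post 16 mm in diameter, 260 mm high, and a level hook arm of 8 mm rod, 240 mm above the desk, that runs 80 mm from the post along the stand's -x and then turns up 18 mm at its end. Origin at the centre of the base's underside
- hook_rest (a point): point on the top of the level hook arm, 55 mm from the post's axis, 244 mm above the desk: where the handle should rest
- hook_tip (a point): tip of the upturned end, 92 mm from the post's axis, 258 mm above the desk (plus 4 mm rod radius)
- stock_a: bystander: tall white bottle, 84 mm in diameter, 165 mm high; origin at the centre of its underside
- stock_b: bystander: tall white bottle, 76 mm in diameter, 150 mm high; origin at the centre of its underside
- vial: bystander among the jars: little white bottle, 34 mm in diameter, 60 mm high; origin at the centre of its underside
- spatula: bystander: tablet spatula, 160 mm long, lying flat near the robot; origin at its middle
There are look-alikes about, which are no part of the job. What is shaped like the jar4 but brown or purple is not meant. What is shaped like the jar2 but purple is not meant.

How it is judged:
By the outcome, as a careful person would: the job done as asked, in the order asked, and still so for the second after the job is handed in, with the robot touching nothing.
Of jar1, jar2, jar3, jar4 only 2 to 4 are there at a start; the rules pass over those that are not, and their reading is None.
At some moment in a run one of jar1, jar2, jar3, jar4 may be knocked a few centimetres aside while the robot is not near it.
It also fails if it takes over 210 s, if anything falls off the work surface, if the arm or the gripper's body presses on something with over 40 N, if the wrist force passes 120 N, or if a joint passes its speed limit or range.

## Working session

There is one attempt and no reset: what is moved stays moved. The work goes in short steps, Python scripts to look and compute and a tool call to move; the robot and the scene stay as the last step left them, time stands still between calls to the robot, and variables do not carry over. Pictures are saved under pics/ and viewed, at most 14 in all, crops included, and the job is handed in when it is done.

Besides the shell and the picture viewer there is one more tool, called after "Emit:" in YAML: its name, and indented under it one key for each argument. carry_out: Moves the arm, as the interface text tells. Its arguments: {"type":"object","properties":{"steps":{"type":"array","items":{"type":"array","items":{"type":"number"}}},"squeeze":{"type":"number"}},"required":["steps"]}

```bash
mkdir -p pics && cat > h.py <<'E'
import numpy as np, cv2, pickle
from bench import ctrl
from scipy.spatial.transform import Rotation as R
def snap(name,fn=None):
    s=ctrl.get_state(); im=ctrl.get_image(name)
    if name=="wrist":
        T=np.eye(4);T[:3,:3]=R.from_rotvec(s["tool_rot"]).as_matrix();T[:3,3]=s["position"]
        im["cam_to_world"]=T@np.array(im["T_tool_cam"])
    if fn: cv2.imwrite("pics/"+fn+".png",im["pixels"][...,::-1])
    pickle.dump(dict(im),open("pics/"+name+".pkl","wb"))
    return im
def load(name): return pickle.load(open("pics/"+name+".pkl","rb"))
def ray(im,u,v):
    K=np.array(im["camera_matrix"]);d=np.array([im["k1"],0,0,0,0.])
    p=cv2.undistortPoints(np.array([[[u,v]]],float),K,d)[0,0]
    C=np.array(im["cam_to_world"]);return C[:3,3],C[:3,:3]@np.array([p[0],p[1],1])
def at(im,u,v,z):
    o,d=ray(im,u,v);return (o+d*(z-o[2])/d[2]).round(4)
def proj(im,P):
    C=np.linalg.inv(np.array(im["cam_to_world"]));P=np.atleast_2d(P)
    r,_=cv2.Rodrigues(C[:3,:3])
    return cv2.projectPoints(P.astype(float),r,C[:3,3],np.array(im["camera_matrix"]),np.array([im["k1"],0,0,0,0.]))[0][:,0].round(1)
E
python3 - <<'E'
from h import *
a=snap("top","top0");b=snap("scene","scene0")
for n,i in(("top",a),("scene",b)): print(n,np.array(i["cam_to_world"]).round(3).tolist(),np.array(i["camera_matrix"]).round(1).tolist(),i["k1"])
s=ctrl.get_state();print(s["position"],s["tool_rot"],s["time"])
for n in("top0","scene0"):
    m=cv2.imread(f"pics/{n}.png");cv2.imwrite(f"pics/{n}L.png",cv2.resize(m,(800,600),interpolation=cv2.INTER_CUBIC))
E
```

```text
top [[0.028, -0.991, 0.132, 0.46], [-1.0, -0.029, -0.001, -0.062], [0.004, -0.132, -0.991, 0.954], [0.0, 0.0, 0.0, 1.0]] [[351.3, 0.0, 255.9], [0.0, 351.3, 193.5], [0.0, 0.0, 1.0]] -0.06037674878255189
scene [[-0.694, 0.439, -0.571, 1.276], [0.72, 0.411, -0.559, 0.635], [-0.011, -0.799, -0.601, 0.944], [0.0, 0.0, 0.0, 1.0]] [[480.2, 0.0, 258.9], [0.0, 480.2, 192.2], [0.0, 0.0, 1.0]] -0.030091969474881037
[0.15622026 0.63044212 0.22156447] [-3.80481628e-01 -3.11836741e+00  2.69496067e-03] 0.1
```

View pics/top0L.png

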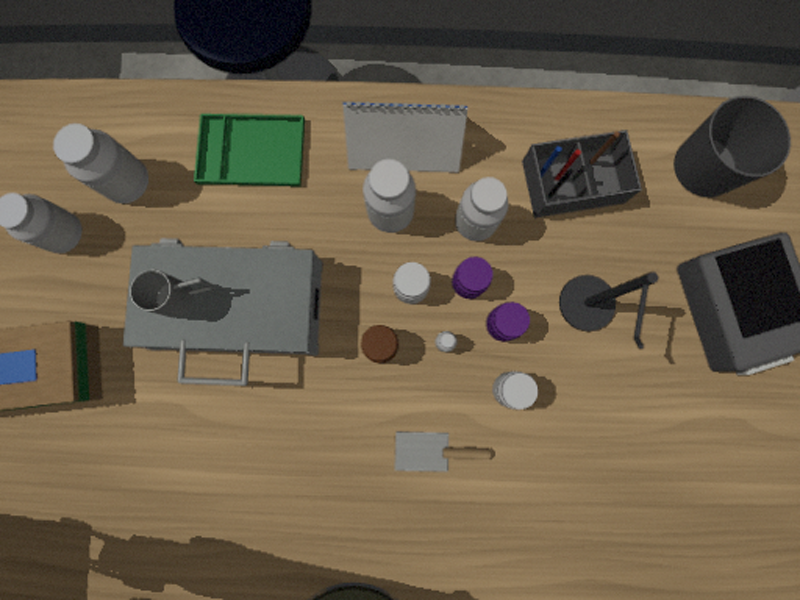

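View pics/scene0L.png

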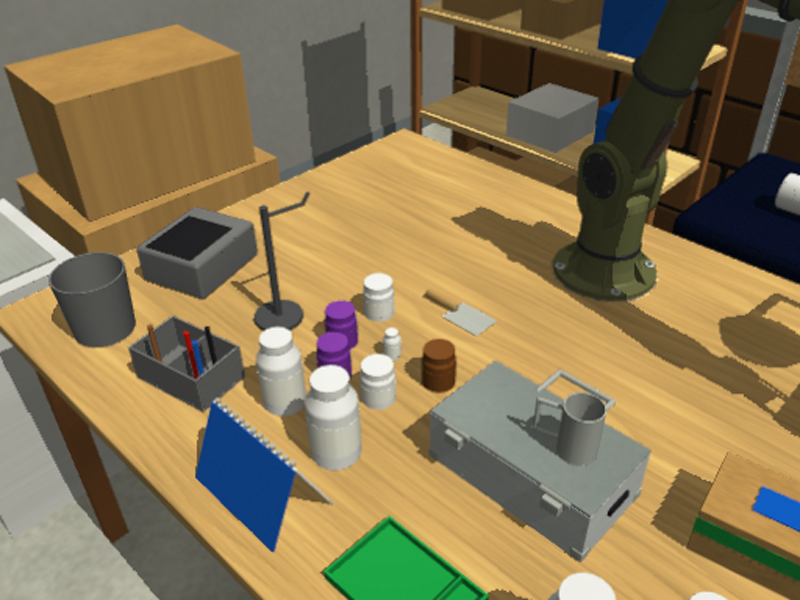

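Two white 62 mm jar candidates: top view (412,283) and (516,391) in 800-scale. The other lookalikes are brown (380,343) and purple (472,278), (508,322); the vial is at (446,342), the tall bottles at (390,195), (483,208) and two more at far left. The chest is at (220,300), the mug at (152,290) with its handle toward -y, and the hook post base at (588,303). I'll confirm with one enlarged montage.

```bash
python3 - <<'E'
import cv2,numpy as np
t=cv2.imread("pics/top0.png");s=cv2.imread("pics/scene0.png")
r=lambda m,x,y,w,h:cv2.resize(m[y:y+h,x:x+w],(400,300),interpolation=cv2.INTER_CUBIC)
# crops: top chest x75..209 , top jars, top hook, scene chest
M=np.vstack([np.hstack([r(t,75,150,136,102),r(t,230,160,136,102)]),np.hstack([r(t,350,160,100,75),r(s,270,225,160,120)])])
cv2.imwrite("pics/mont.png",M)
E
```

```text
(no output)
```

View pics/mont.png

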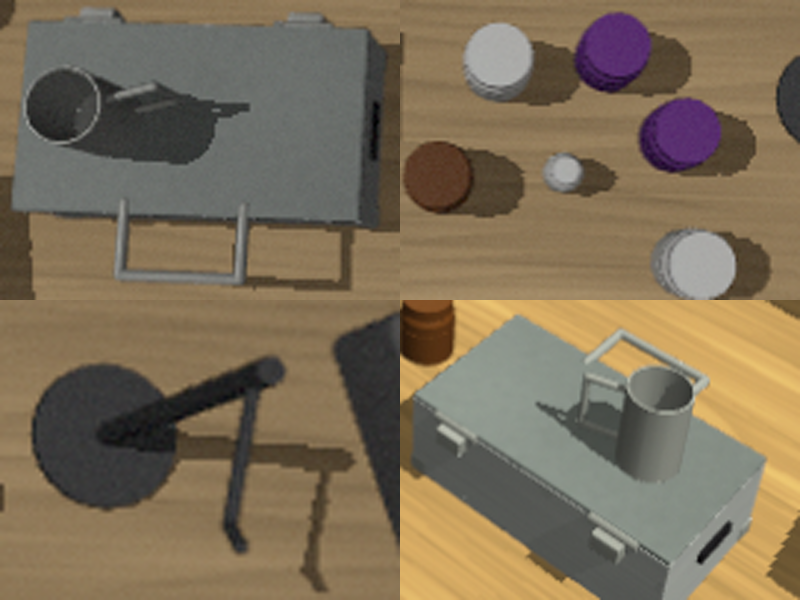

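```bash
python3 - <<'E'
from h import *
from scipy.optimize import least_squares as LS
t=load("top");s=load("scene")
f=400/136
c=lambda u,v:(75+u/f,150+v/f); j=lambda u,v:(230+u/f,160+v/f); k=lambda u,v:(350+u/4,160+v/4); q=lambda u,v:(270+u/2.5,225+v/2.5)
T=[c(28,22),c(367,30),c(360,222),c(14,208),c(121,276),c(240,281)]
S=[q(15,100),q(120,18),q(365,160),q(265,260)]
L=np.array([[.081,.146,.106],[.081,-.146,.106],[-.081,-.146,.106],[-.081,.146,.106],[-.131,.05,.103],[-.131,-.05,.103]])
def W(p,l): 
    M=R.from_euler('z',p[2]).as_matrix(); return l@M.T+[p[0],p[1],0]
def res(p): return np.r_[(proj(t,W(p,L))-T).ravel(),(proj(s,W(p,L[[1,2,3,0]]))-S).ravel()]
r=LS(res,[.6,.2,0],diff_step=1e-2,x_scale=[.1,.1,.1]);p=r.x
print("chest",p.round(4),np.degrees(p[2]),r.fun.round(1))
print("grip",W(p,np.array([[-.131,0,.103]])),"hinge",W(p,np.array([[.081,0,.1]])))
print("mug rim",at(t,*c(62,105),.196),at(s,*q(260,88),.196),"bottom",at(s,*q(252,157),.106))
print("mug handle bar top (z~.181)",at(t,*c(110,97),.181),at(t,*c(155,87),.181),at(s,*q(185,78),.181),at(s,*q(225,88),.181))
print("jarA",at(t,*j(99,57),.078),"jarB",at(t,*j(300,265),.078))
z=lambda x,y:(x*.64,y*.64)
print("scene jars",at(s,*z(378,366),.078),at(s,*z(378,283),.078))
print("base",at(t,*k(104,135),.012),"post",at(t,*k(270,70),.26),"elbow",at(t,*k(231,223),.24),"tip",at(t,*k(238,246),.26))
print("scene post",at(s,*z(266,209),.26),"elbow",at(s,*z(300,207),.24),"tip",at(s,*z(307,195),.26))
print("vial",at(t,*j(163,168),.06),"brown",at(t,*j(38,175),.078),"purp",at(t,*j(213,50),.078),at(t,*j(282,133),.078))
print("stocks",at(t,*z(388,182),.165),at(t,*z(490,194),.15))
E
```

```text
chest [0.5739 0.2246 0.    ] 0.0 [-0.4 -1.1  0.  -1.  -0.9 -0.5 -1.8  0.4 -0.8 -0.7 -0.5 -1.  -1.  -3.6
 -1.5 -3.   0.3 -2.2  1.4  0.3]
grip [[0.44292309 0.22457359 0.103     ]] hinge [[0.65492309 0.22457359 0.1       ]]
mug rim [0.5687 0.291  0.196 ] [0.5713 0.2931 0.196 ] bottom [0.567  0.2959 0.106 ]
mug handle bar top (z~.181) [0.5781 0.261  0.181 ] [0.5868 0.2266 0.181 ] [0.5925 0.2302 0.181 ] [0.5785 0.2636 0.181 ]
jarA [ 0.6139 -0.081   0.078 ] jarB [ 0.4413 -0.2548  0.078 ]
scene jars [ 0.6199 -0.0734  0.078 ] [ 0.4481 -0.2485  0.078 ]
base [ 0.5949 -0.3901  0.012 ] post [ 0.5954 -0.3904  0.26  ] elbow [ 0.5184 -0.3766  0.24  ] tip [ 0.5054 -0.3711  0.26  ]
scene post [ 0.5993 -0.3771  0.26  ] elbow [ 0.5314 -0.3654  0.24  ] tip [ 0.5147 -0.3621  0.26  ]
vial [ 0.5211 -0.1393  0.06  ] brown [ 0.511  -0.0319  0.078 ] purp [ 0.6229 -0.1791  0.078 ] [ 0.5526 -0.239   0.078 ]
stocks [ 0.747  -0.0394  0.165 ] [ 0.7383 -0.1951  0.15  ]
```

Only two white jars are present: (263,179) and (332,250) in raw top pixels. The brown, purple and vial items are excluded by colour or size. The stand's arm points to -x with about -11° yaw, and the mug's handle points about -74°. Next I move above the mug and look with the wrist camera.

Emit:
carry_out:
  steps:
    - [0,0,0,0,0,10,1]
    - [0,0,0,0,0,10,1]
    - [0,0,-60,41,-34,10,1]
    - [0,0,-60,41,-34,10,1]
    - [0,0,-60,41,-34,10,1]
    - [0,0,-60,41,-34,10,1]
    - [0,0,-60,41,-34,10,1]
    - [0,0,-60,41,-34,10,1]
    - [0,0,-60,41,-34,10,1]
    - [0,0,-60,41,-34,10,1]
    - [0,0,-60,41,-34,10,1]
    - [0,0,-60,41,-34,10,1]

```text
time: 1.3
position: [0.5422, 0.3103, 0.3223]
tool_rot: [-1.888, -2.511, 0.0]
ft_force: [-0.3, 1.4, -0.4]
grip_width: 0.997
grip_force: 0.0
```

Emit:
carry_out:
  steps:
    - [0,0,0,0,0,0,1]
    - [0,0,0,0,0,0,1]
    - [0,0,0,0,0,0,1]
    - [0,0,0,0,0,0,1]
    - [0,0,0,0,0,0,1]

```text
time: 1.8
position: [0.5401, 0.3132, 0.3226]
tool_rot: [-1.885, -2.513, -0.0]
ft_force: [-0.2, 0.2, 0.1]
grip_width: 1.001
grip_force: 0.0
```

```bash
sed -i 's/\[:,0\].round(1)/[:,0]/' h.py && python3 - <<'E'
from h import *
from scipy.optimize import least_squares as LS
s=ctrl.get_state();print(s["position"].round(4),s["tool_rot"],np.array(s["joint_positions"]).round(3))
w=snap("wrist","w1");print(np.array(w["T_tool_cam"]).round(3).tolist(),w["k1"],np.array(w["cam_to_world"])[:3,3])
print(proj(w,[[.569,.292,.196],[.578,.261,.18],[.587,.2285,.18],[.443,.2246,.103]]))
m=cv2.imread("pics/w1.png");cv2.imwrite("pics/w1L.png",cv2.resize(m,(800,600),interpolation=cv2.INTER_CUBIC))
E
```

```text
[0.5401 0.3132 0.3226] [-1.88501619e+00 -2.51271361e+00 -3.16937374e-04] [-0.837  0.242  0.336  1.367 -0.08   1.545 -0.225]
[[-0.001, -0.955, -0.296, 0.081], [1.0, -0.001, 0.0, -0.0], [-0.001, -0.296, 0.955, -0.162], [0.0, 0.0, 0.0, 1.0]] -0.020174474585029696 [0.51741775 0.39109411 0.484464  ]
[[277.98847984 214.21172377]
 [276.27479231 238.01803386]
 [275.25714702 267.02965161]
 [161.2742375  209.95227096]]
```

View pics/w1L.png

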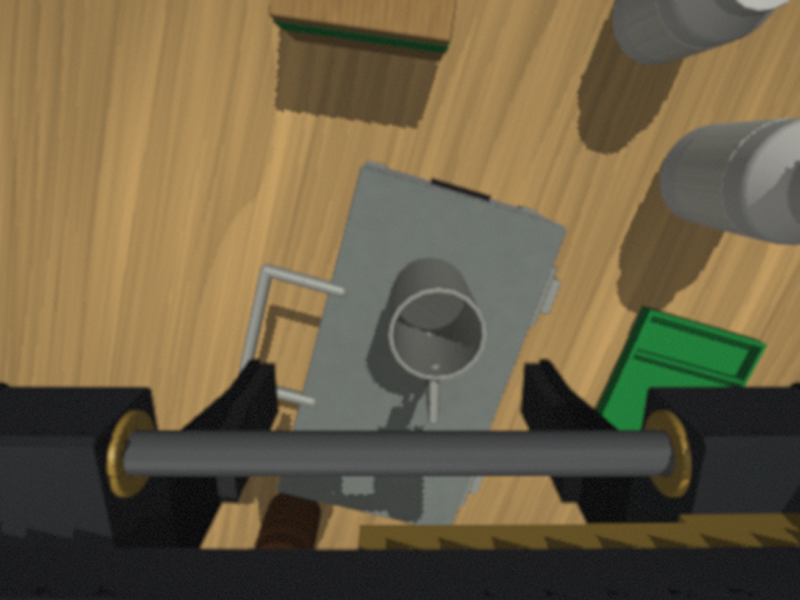

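Wrist view: mug rim centre at (280,213) raw, handle directly below at (277,257), both within 2 px of the prediction. The cover bar is at left.

```bash
python3 - <<'E'
from h import *
w=load("wrist")
print(at(w,280,213.1,.196),at(w,277.1,245,.181),at(w,277.1,268,.181))
print("bar corners",at(w,267*.64,270*.64,.103), at(w,343*.64,291*.64,.106))
print("cover corners",at(w,368*.64,163*.64,.106),at(w,564*.64,229*.64,.106))
E
```

```text
[0.5705 0.2936 0.196 ] [0.581  0.2541 0.181 ] [0.589  0.2285 0.181 ]
bar corners [0.4448 0.275  0.103 ] [0.5058 0.276  0.106 ]
cover corners [0.4993 0.3744 0.106 ] [0.6536 0.3693 0.106 ]
```

Emit:
carry_out:
  steps:
    - [0,0,0,3,-2,0,1]
    - [0,0,0,3,-2,0,1]
    - [0,0,0,3,-2,-4,1]
    - [0,0,0,3,-2,-7,1]
    - [0,0,0,3,-2,-9,1]
    - [0,0,0,3,-2,-11,1]
    - [0,0,0,3,-2,-13,1]
    - [0,0,0,3,-2,-15,1]
    - [0,0,0,3,-2,-16,1]
    - [0,0,0,3,-2,-17,1]
    - [0,0,0,3,-2,-17,1]

```text
time: 2.95
position: [0.5705, 0.2918, 0.1515]
tool_rot: [-1.888, -2.51, 0.003]
ft_force: [0.4, -0.6, -0.1]
grip_width: 1.0
grip_force: 0.0
```

Emit:
carry_out:
  steps:
    - [0,0,0,0,0,0,0.55]
    - [0,0,0,0,0,0,0.55]
    - [0,0,0,0,0,0,0.55]
    - [0,0,0,0,0,0,0.55]
    - [0,0,0,0,0,0,0.55]
    - [0,0,0,0,0,0,0.55]
    - [0,0,0,0,0,0,0.55]
  squeeze: 20

```text
time: 3.65
position: [0.5713, 0.2919, 0.153]
tool_rot: [1.889, 2.51, 0.001]
ft_force: [-1.2, -0.5, 3.0]
grip_width: 0.667
grip_force: 20.0
```

Emit:
carry_out:
  steps:
    - [0,0,0,0,0,2,0.55]
    - [0,0,0,0,0,6,0.55]
    - [0,0,0,0,0,10,0.55]
    - [0,0,-5,-1,-5,12,0.55]
    - [0,0,-10,-2,-10,12,0.55]
    - [0,0,-15,-3,-15,12,0.55]
    - [0,0,-20,-4,-20,12,0.55]
    - [0,0,-26,-5,-25,12,0.55]
    - [0,0,-26,-6,-30,12,0.55]
    - [0,0,-26,-7,-35,12,0.55]
    - [0,0,-26,-8,-40,12,0.55]
    - [0,0,-26,-9,-45,12,0.55]

```text
time: 4.85
position: [0.4826, -0.1479, 0.2723]
tool_rot: [-2.405, -2.021, -0.001]
ft_force: [1.1, -0.7, -1.4]
grip_width: 0.672
grip_force: 20.0
```

Emit:
carry_out:
  steps:
    - [0,0,0,-1,-5,0,0.55]
    - [0,0,0,-2,-10,-1,0.55]
    - [0,0,0,-2.5,-14,-2,0.55]
    - [0,0,0,-2.5,-16,-2,0.55]
    - [0,0,0,-2.5,-16,-2,0.55]
    - [0,0,0,-2.5,-16,-2,0.55]
    - [0,0,0,-2.5,-16,-2,0.55]

```text
time: 5.55
position: [0.4592, -0.3044, 0.2523]
tool_rot: [-2.402, -2.024, -0.001]
ft_force: [-0.1, 0.3, -1.1]
grip_width: 0.671
grip_force: 20.0
```

```bash
python3 - <<'E'
from h import *
s=ctrl.get_state();print(s["position"].round(4),s["tool_rot"],s["ft_force"])
w=snap("wrist","w2");t=snap("top","t2")
print(proj(w,[[.5954,-.3904,.26],[.5184,-.3766,.24],[.5054,-.3711,.26]]))
a=cv2.resize(w["pixels"],(480,360),interpolation=3)
b=cv2.resize(t["pixels"][130:290,300:500],(320,256),interpolation=3)
M=np.zeros((360,800,3),np.uint8);M[:,:480]=a;M[:256,480:]=b
cv2.imwrite("pics/m2.png",M[...,::-1])
E
```

```text
[ 0.4592 -0.3044  0.2523] [-2.40201176e+00 -2.02351121e+00 -9.34772307e-04] [-0.11422402  0.2852083  -1.10898612]
[[504.47742592 345.81270968]
 [363.89433021 323.91409017]
 [351.99843377 342.52866955]]
```

View pics/m2.png

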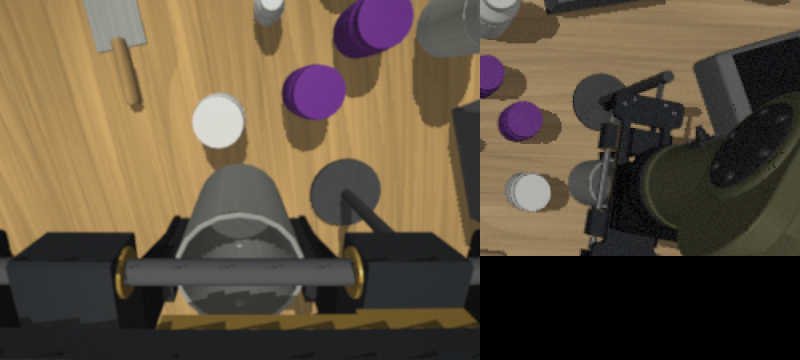

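```bash
python3 - <<'E'
from h import *
w=load("wrist");s=load("scene");g=512/480
print("base",at(w,345.5*g,192*g,.012),"jarB",at(w,218*g,121*g,.078))
def hookpts(x,y,yaw):
    d=np.array([-np.cos(yaw),-np.sin(yaw)])
    f=lambda r,z:[x+d[0]*r,y+d[1]*r,z]
    return np.array([f(0,.012),f(0,.26),f(0,.24),f(80,.24) if 0 else f(.08,.24),f(.092,.258)])
x0,y0,W,H=150,110,60,110
m=s["pixels"][y0:y0+H,x0:x0+W][...,::-1]
m=cv2.resize(m,(W*5,H*5),interpolation=cv2.INTER_CUBIC);n=m.copy()
for p in proj(s,hookpts(.5954,-.3904,np.radians(-10.1))): cv2.circle(n,tuple(((p-[x0,y0]+.5)*5).astype(int)),3,(0,0,255),-1)
cv2.imwrite("pics/hk.png",np.hstack([m,n]))
E
```

```text
base [ 0.597  -0.3873  0.012 ] jarB [ 0.4445 -0.2542  0.078 ]
```

View pics/hk.png

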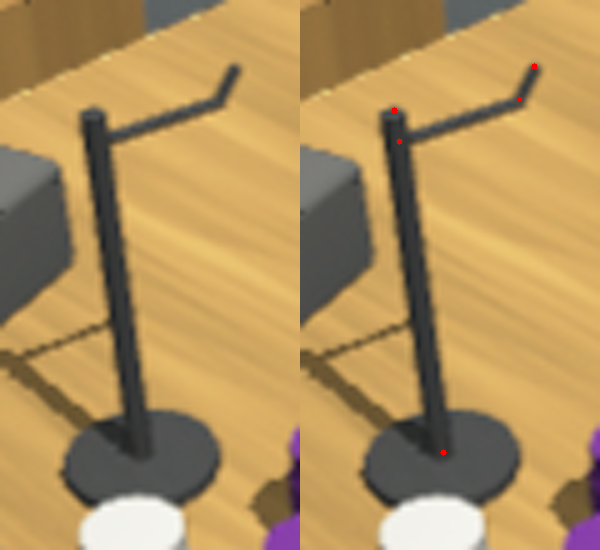

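The overlay shows that the hook model fits the picture: post (91,115), elbow (219,100), tip (235,67) in the crop. Inserting now.

Emit:
carry_out:
  steps:
    - [0,0,0,-0.3,-1.5,0,0.55]
    - [0,0,0,-0.3,-1.5,0,0.55]
    - [0,0,0,1.7,-1.85,0,0.55]
    - [0,0,0,3.7,-2.2,0,0.55]
    - [0,0,0,5.7,-2.55,0,0.55]
    - [0,0,0,7.4,-2.85,0,0.55]
    - [0,0,0,9.1,-3.15,0,0.55]
    - [0,0,0,9.1,-3.15,0,0.55]
    - [0,0,0,9.1,-3.15,0,0.55]

```text
time: 6.55
position: [0.5494, -0.3367, 0.2522]
tool_rot: [-2.403, -2.022, 0.001]
ft_force: [0.0, -0.6, -1.7]
grip_width: 0.67
grip_force: 20.0
```

```bash
python3 - <<'E'
from h import *
s=ctrl.get_state();print(s["position"].round(4),s["ft_force"],s["torque"])
w=snap("scene","s3")
a=cv2.resize(w["pixels"][60:250,120:320],(800,600)[:2] if 0 else (630,600),interpolation=3)
cv2.imwrite("pics/s3c.png",a[...,::-1])
E
```

```text
[ 0.5494 -0.3367  0.2522] [ 0.01040942 -0.59778168 -1.74887326] [-0.14995096  0.08820414 -0.02919797]
```

View pics/s3c.png

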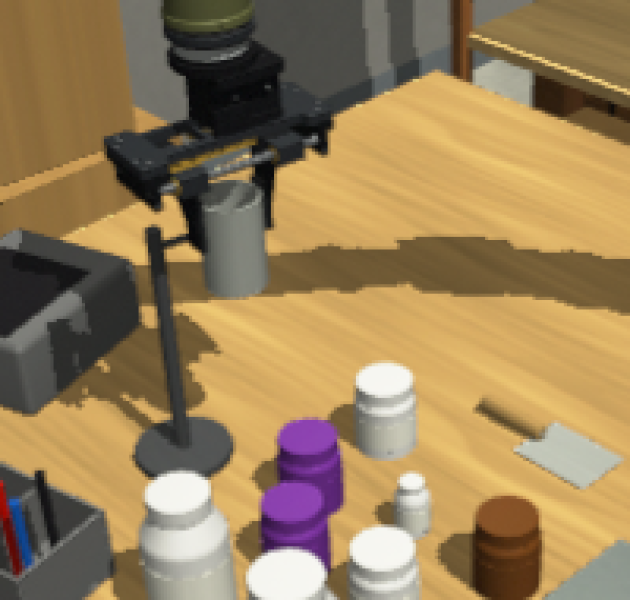

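Emit:
carry_out:
  steps:
    - [0,0,0,0,0.2,-1.4,0.55]
    - [0,0,0,0.1,0.4,-2.7,0.55]
    - [0,0,0,0.1,0.4,-2.7,0.55]
    - [-4,0.7,0,0.1,0.4,-3.2,0.55]
    - [-7.9,1.4,0,0.1,0.4,-3.6,0.55]
    - [-12,2.1,0,0,0.2,-4,0.55]
    - [-15.7,2.8,0,0,0,-4.3,0.55]
    - [-19.7,3.5,0,0,-0.2,-4.7,0.55]
    - [-23.6,4.2,0,-0.1,-0.5,-5,0.55]
    - [-23.6,4.2,0,-0.1,-0.5,-5,0.55]
    - [-23.6,4.2,0,-0.1,-0.5,-5,0.55]

```text
time: 7.7
position: [0.5487, -0.3419, 0.2024]
tool_rot: [2.172, 1.827, -0.461]
ft_force: [-0.2, 0.7, -0.8]
grip_width: 0.67
grip_force: 20.0
```

```bash
python3 - <<'E'
from h import *
s=ctrl.get_state();print(s["position"].round(4),s["ft_force"],np.array(s["joint_positions"]).round(3))
print((R.from_rotvec(s["tool_rot"]).as_matrix()[:,2]).round(3))
E
```

```text
[ 0.5487 -0.3419  0.2024] [-0.23488926  0.69891421 -0.77872366] [-0.495  0.376  0.975  1.661  0.103  1.156  0.22 ]
[-0.071 -0.399 -0.914]
```

Emit:
carry_out:
  steps:
    - [-4,0.7,0,0,-0.3,-0.3,0.55]
    - [-7.9,1.4,0,-0.1,-0.5,-0.5,0.55]
    - [-12,2.1,0,-0.1,-0.9,-0.8,0.55]
    - [-15.7,2.8,0,-0.2,-1.2,-1,0.55]
    - [-19.7,3.5,0,-0.2,-1.5,-1.2,0.55]
    - [-23.6,4.2,0,-0.3,-1.9,-1.4,0.55]
    - [-23.6,4.2,0,-0.3,-1.9,-1.4,0.55]
    - [-23.6,4.2,0,-0.3,-1.9,-1.4,0.55]

```text
time: 8.5
position: [0.5467, -0.3609, 0.1885]
tool_rot: [1.896, 1.594, -0.841]
ft_force: [1.0, 4.8, 0.3]
grip_width: 0.673
grip_force: 20.0
```

```bash
python3 - <<'E'
from h import *
s=ctrl.get_state();print(s["position"].round(4),s["ft_force"],np.array(s["joint_positions"]).round(3))
print((R.from_rotvec(s["tool_rot"]).as_matrix()[:,2]).round(3))
w=snap("scene")
a=cv2.resize(w["pixels"][80:200,130:280],(750,600),interpolation=3)
cv2.imwrite("pics/s4c.png",a[...,::-1])
E
```

```text
[ 0.5467 -0.3609  0.1885] [0.95948833 4.82318849 0.26636461] [-0.732  0.562  1.09   1.781  0.398  1.026 -0.108]
[-0.128 -0.729 -0.672]
```

View pics/s4c.png

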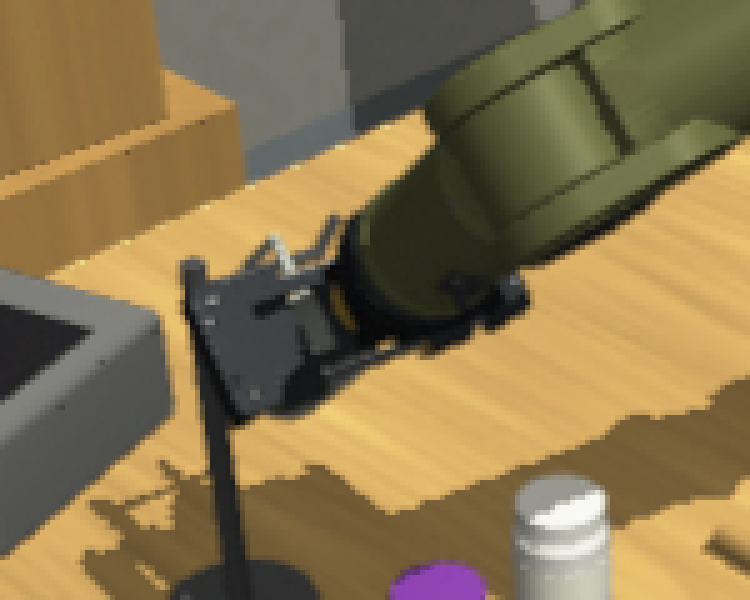

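The mug is tilted and the handle's light bar sits over the hook at (280,255), with light contact. I'll release it and back off along the tool axis.

Emit:
carry_out:
  steps:
    - [0,0,0,0,0,0,0.7]
    - [0,0,0,0,0,0,0.72]
    - [0,0,0,0,0,0,0.75]
    - [0,0,0,0,0,0,0.8]
    - [0,0,0,0,0,0,0.85]
    - [0,0,0,0,0,0,0.85]
    - [0,0,0,0,0,0,0.85]
    - [0,0,0,0,0,0,0.85]
    - [0,0,0,0,0,0,0.85]
    - [0,0,0,0,0,0,0.85]

```text
time: 9.55
position: [0.5456, -0.3615, 0.1886]
tool_rot: [1.894, 1.592, -0.845]
ft_force: [-0.3, -0.5, 0.1]
grip_width: 0.849
grip_force: 0.0
```

Emit:
carry_out:
  steps:
    - [0,0,0,0.1,0.7,0.7,0.85]
    - [0,0,0,0.3,1.5,1.3,0.85]
    - [0,0,0,0.5,2.9,2.7,0.85]
    - [0,0,0,0.8,4.4,4,0.85]
    - [0,0,0,1,5.8,5.4,0.85]
    - [0,0,0,1.3,7.3,6.7,0.85]
    - [0,0,0,1.5,8.7,8.1,0.85]
    - [0,0,0,1.9,10.9,10.1,0.85]
    - [0,0,0,2.3,13.1,12.1,0.85]
    - [0,0,0,2.6,14.6,13.4,0.85]
    - [0,0,0,2.6,14.6,13.4,0.85]

```text
time: 10.65
position: [0.5745, -0.2121, 0.3243]
tool_rot: [1.89, 1.595, -0.837]
ft_force: [-0.1, -0.9, -0.8]
grip_width: 0.853
grip_force: 0.0
```

Emit:
carry_out:
  steps:
    - [8,-1.4,0,-2,5,0,1]
    - [16,-2.8,0,-4,10,0,1]
    - [24,-4.2,0,-6,15,0,1]
    - [32,-5.6,0,-8,20,0,1]
    - [40,-7,0,-10,24,0,1]
    - [47,-8.3,0,-11,28,0,1]
    - [47,-8.3,0,-12,33,0,1]
    - [47,-8.3,0,-13,38,0,1]
    - [47,-8.3,0,-13,42,0,1]
    - [47,-8.3,0,-13,43,0,1]
    - [47,-8.3,0,-13,43,0,1]

```text
time: 11.75
position: [0.441, 0.2152, 0.3215]
tool_rot: [2.4, 2.022, -0.009]
ft_force: [0.1, -0.7, -0.3]
grip_width: 0.997
grip_force: 0.0
```

```bash
python3 - <<'E'
from h import *
s=ctrl.get_state();print(s["position"].round(4),s["tool_rot"].round(3),s["ft_force"],np.array(s["joint_positions"]).round(3))
w=snap("scene");t=snap("top")
b=cv2.resize(w["pixels"][60:260,120:320],(400,400),interpolation=3)
a=cv2.resize(t["pixels"][100:300,200:500],(600,400),interpolation=3)[:,:400+0]
a=cv2.resize(t["pixels"][130:290,220:440],(400,291),interpolation=3);a=np.vstack([a,np.zeros((109,400,3),np.uint8)])
cv2.imwrite("pics/s5.png",np.hstack([b,a])[...,::-1])
E
```

```text
[0.441  0.2152 0.3215] [ 2.4    2.022 -0.009] [ 0.09217921 -0.67600625 -0.2662267 ] [-1.435 -0.116  0.858  1.692  0.092  1.531 -0.754]
```

View pics/s5.png

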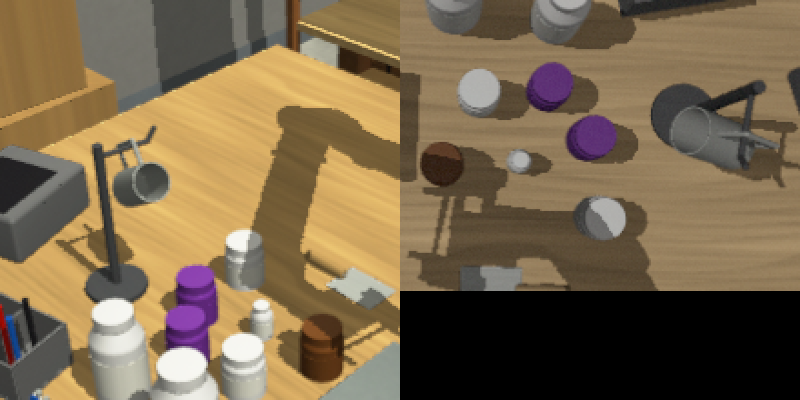

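The mug hangs by its handle on the hook; the jars have not moved. Now the cover bar.

Emit:
carry_out:
  steps:
    - [0,0,5,0.3,0.9,0,0.5]
    - [0,0,9.5,0.3,0.9,-3,0.5]
    - [0,0,9.5,0.3,0.9,-8,0.5]
    - [0,0,9.5,0.3,0.9,-13,0.5]
    - [0,0,9.5,0.3,0.9,-16,0.5]
    - [0,0,9.5,0.3,0.9,-18,0.5]
    - [0,0,9.5,0.3,0.9,-20,0.5]
    - [0,0,9.5,0.3,0.9,-22,0.5]
    - [0,0,9.5,0.3,0.9,-23.8,0.5]
    - [0,0,9.5,0.3,0.9,-23.8,0.5]
    - [0,0,9.5,0.3,0.9,-23.8,0.5]

```text
time: 12.95
position: [0.4452, 0.222, 0.0852]
tool_rot: [2.23, 2.21, -0.005]
ft_force: [-0.8, -0.6, 0.3]
grip_width: 0.498
grip_force: 0.0
```

Emit:
carry_out:
  steps:
    - [0,0,0,0,0,0,0.05]
    - [0,0,0,0,0,0,0.05]
    - [0,0,0,0,0,0,0.05]
    - [0,0,0,0,0,0,0.05]
    - [0,0,0,0,0,0,0.05]
    - [0,0,0,0,0,0,0.05]
    - [0,0,0,0,0,0,0.05]
    - [0,0,0,0,0,0,0.05]
  squeeze: 25

```text
time: 13.75
position: [0.4439, 0.2236, 0.0846]
tool_rot: [2.228, 2.214, -0.007]
ft_force: [-5.0, -2.1, 5.0]
grip_width: 0.103
grip_force: 25.0
```

```bash
python3 - <<'E'
from h import *
s=ctrl.get_state();print(s["position"].round(4),s["tool_rot"].round(3),s["ft_force"],s["torque"],s["grip_width"],s["grip_force"],np.array(s["joint_positions"]).round(3))
x0,z0=s["position"][0],s["position"][2]+.019
# hinge from bar (radius 212, bar 3mm above hinge plane)
for th in np.r_[np.arange(0,1.7,.1),1.66]:
    a=th+np.arctan2(.003,.212);b=np.arctan2(.003,.212);r=np.hypot(.212,.003)
    print(round(th,2),np.round([100*r*(np.cos(b)-np.cos(a)),100*r*(np.sin(a)-np.sin(b))],1))
E
```

```text
[0.4439 0.2236 0.0846] [ 2.228  2.214 -0.007] [-4.95935351 -2.06625499  4.98080883] [-0.18908625  1.0291249   0.01389715] 0.10340486205101553 24.998888969421387 [-1.383  0.159  0.933  2.01  -0.145  1.044 -0.389]
0.0 [0. 0.]
0.1 [0.1 2.1]
0.2 [0.5 4.2]
0.3 [1.  6.3]
0.4 [1.8 8.2]
0.5 [ 2.7 10.1]
0.6 [ 3.9 11.9]
0.7 [ 5.2 13.6]
0.8 [ 6.6 15.1]
0.9 [ 8.3 16.5]
1.0 [10.  17.7]
1.1 [11.9 18.7]
1.2 [13.8 19.6]
1.3 [15.8 20.2]
1.4 [17.9 20.6]
1.5 [20.  20.9]
1.6 [22.1 20.9]
1.66 [23.4 20.8]
```

Emit:
carry_out:
  steps:
    - [0,0,0,0,0,0.5,0.05]
    - [0,0,0,0,0,1.1,0.05]
    - [0,0,0,0.1,0,2.1,0.05]
    - [0,0,0,0.3,0,3.2,0.05]
    - [0,0,0,0.5,0,4.2,0.05]
    - [0,0,0,0.7,0,5.2,0.05]
    - [0,0,0,1,0,6.3,0.05]
    - [0,0,0,1.4,0,7.3,0.05]
    - [0,0,0,1.8,0,8.2,0.05]
    - [0,0,0,2.2,0,9.2,0.05]
    - [0,0,0,2.7,0,10.1,0.05]
    - [0,0,0,2.7,0,10.1,0.05]

```text
time: 14.95
position: [0.4709, 0.2236, 0.1874]
tool_rot: [-2.229, -2.214, 0.008]
ft_force: [-9.6, 0.5, 4.2]
grip_width: 0.106
grip_force: 25.0
```

Emit:
carry_out:
  steps:
    - [0,0,0,0.6,0,0.9,0.05]
    - [0,0,0,1.2,0,1.8,0.05]
    - [0,0,0,1.8,0,2.7,0.05]
    - [0,0,0,2.5,0,3.5,0.05]
    - [0,0,0,3.2,0,4.3,0.05]
    - [0,0,0,3.9,0,5,0.05]
    - [0,0,0,4.7,0,5.7,0.05]
    - [0,0,0,5.6,0,6.4,0.05]
    - [0,0,0,6.4,0,7,0.05]
    - [0,0,0,7.3,0,7.6,0.05]
    - [0,0,0,8.2,0,8.1,0.05]
    - [0,0,0,9.2,0,8.6,0.05]

```text
time: 16.15
position: [0.5639, 0.2236, 0.275]
tool_rot: [2.227, 2.214, -0.003]
ft_force: [-7.7, 1.5, 10.7]
grip_width: 0.101
grip_force: 25.0
```

Emit:
carry_out:
  steps:
    - [0,0,0,0.6,0,0.7,0.05]
    - [0,0,0,1.6,0,1.1,0.05]
    - [0,0,0,2.6,0,1.4,0.05]
    - [0,0,0,3.6,0,1.7,0.05]
    - [0,0,0,4.7,0,2,0.05]
    - [0,0,0,5.7,0,2.1,0.05]
    - [0,0,0,6.8,0,2.3,0.05]
    - [0,0,0,7.8,0,2.4,0.05]
    - [0,0,0,8.8,0,2.4,0.05]
    - [0,0,0,8.8,0,2.4,0.05]

```text
time: 17.15
position: [0.6542, 0.2233, 0.2965]
tool_rot: [2.226, 2.21, -0.0]
ft_force: [0.4, 2.1, 4.5]
grip_width: 0.102
grip_force: 25.0
```

```bash
python3 - <<'E'
from h import *
s=ctrl.get_state();print(s["position"].round(4),s["ft_force"],s["torque"],np.array(s["joint_positions"]).round(3))
E
```

```text
[0.6542 0.2233 0.2965] [0.44174756 2.14615855 4.51322291] [ 0.31647769 -0.09044109  0.05279444] [-0.97   0.509  0.931  1.242 -0.398  1.574 -0.115]
```

Emit:
carry_out:
  steps:
    - [0,0,0,0.3,0,0,0.05]
    - [0,0,0,0.6,0,0,0.05]
    - [0,0,0,0.9,0,0,0.05]
    - [0,0,0,1.2,0,0,0.05]
    - [0,0,0,1.5,0,0,0.05]
    - [0,0,0,1.7,0,-0.1,0.05]
    - [0,0,0,1.9,0,-0.1,0.05]
    - [0,0,0,2.1,0,-0.1,0.05]
    - [0,0,0,2.3,0,-0.1,0.05]
    - [0,0,0,2.4,0,-0.1,0.05]
    - [0,0,0,2.4,0,-0.1,0.05]

```text
time: 18.25
position: [0.6763, 0.2233, 0.2952]
tool_rot: [2.227, 2.212, -0.003]
ft_force: [0.1, 2.6, 5.2]
grip_width: 0.1
grip_force: 25.0
```

Emit:
carry_out:
  steps:
    - [0,0,0,0.15,0,0,0.05]
    - [0,0,0,0.3,0,0,0.05]
    - [0,0,0,0.4,0,0,0.05]
    - [0,0,0,0.4,0,0,0.05]
    - [0,0,0,0.4,0,0,0.05]

```text
time: 18.75
position: [0.6778, 0.2234, 0.295]
tool_rot: [-2.228, -2.213, 0.01]
ft_force: [-7.4, 1.1, 7.0]
grip_width: 0.104
grip_force: 25.0
```

Emit:
carry_out:
  steps:
    - [0,0,0,0.15,0,0,0.05]
    - [0,0,0,0.3,0,0,0.05]
    - [0,0,0,0.4,0,0,0.05]
    - [0,0,0,0.4,0,0,0.05]
    - [0,0,0,0.4,0,0,0.05]

```text
time: 19.25
position: [0.6778, 0.2234, 0.295]
tool_rot: [-2.222, -2.209, 0.021]
ft_force: [-20.1, -0.2, 11.7]
grip_width: 0.103
grip_force: 25.0
```

The cover is on its stop at bar x 0.678. I'll relax, release and go look at jar A.

Emit:
carry_out:
  steps:
    - [0,0,0,-0.6,0,0,0.05]
    - [0,0,0,-0.6,0,0,0.05]
    - [0,0,0,-0.6,0,0,0.4]
    - [0,0,0,-0.6,0,0,0.4]
    - [0,0,0,-0.6,0,0,0.4]
    - [0,0,0,-0.6,0,0,0.4]
    - [0,0,0,-0.6,0,2,0.5]
    - [0,0,0,-0.6,0,4,0.5]
    - [0,0,0,-0.6,0,7,0.5]
    - [0,0,0,-0.6,0,7,0.5]

```text
time: 20.25
position: [0.679, 0.2229, 0.3688]
tool_rot: [2.225, 2.21, 0.003]
ft_force: [-0.1, -0.6, 0.8]
grip_width: 0.5
grip_force: 0.0
```

Emit:
carry_out:
  steps:
    - [0,0,-8,-1,-3,0,1]
    - [0,0,-16,-2,-7,-1,1]
    - [0,0,-24,-3,-11,-2,1]
    - [0,0,-32,-4,-15,-3,1]
    - [0,0,-40,-5,-19,-4,1]
    - [0,0,-48,-5.5,-23,-5,1]
    - [0,0,-56,-5.5,-27,-6,1]
    - [0,0,-64,-5.5,-30,-6,1]
    - [0,0,-72,-5.5,-30,-6,1]
    - [0,0,-80,-5.5,-30,-6,1]
    - [0,0,-88,-5.5,-30,-6,1]
    - [0,0,-90,-5.5,-30,-6,1]

```text
time: 21.45
position: [0.6224, -0.0769, 0.3039]
tool_rot: [-3.141, 0.017, 0.007]
ft_force: [0.8, -0.3, -0.2]
grip_width: 0.996
grip_force: 0.0
```

Emit:
carry_out:
  steps:
    - [0,0,0,0,0,0,1]
    - [0,0,0,0,0,0,1]
    - [0,0,0,0,0,0,1]

```text
time: 21.75
position: [0.6225, -0.0766, 0.3044]
tool_rot: [-3.141, 0.01, 0.006]
ft_force: [0.1, 0.3, 0.6]
grip_width: 0.996
grip_force: 0.0
```

```bash
python3 - <<'E'
from h import *
s=ctrl.get_state();print(s["position"].round(4),s["tool_rot"].round(3),np.array(s["joint_positions"]).round(3))
w=snap("wrist","w6");t=snap("top")
print(proj(w,[[.617,-.08,.078],[.617,-.08,0.]]))
a=cv2.resize(w["pixels"],(448,336),interpolation=3)
b=cv2.resize(t["pixels"][140:300,60:370],(352,182),interpolation=3)
b=np.vstack([b,np.zeros((336-182,352,3),np.uint8)])
cv2.imwrite("pics/m6.png",np.hstack([a,b])[...,::-1])
E
```

```text
[ 0.6225 -0.0766  0.3044] [-3.141  0.01   0.006] [-0.777  0.444  1.204  1.409 -0.412  1.569 -1.182]
[[257.95338649 167.74412093]
 [257.54548289 155.92304699]]
```

View pics/m6.png

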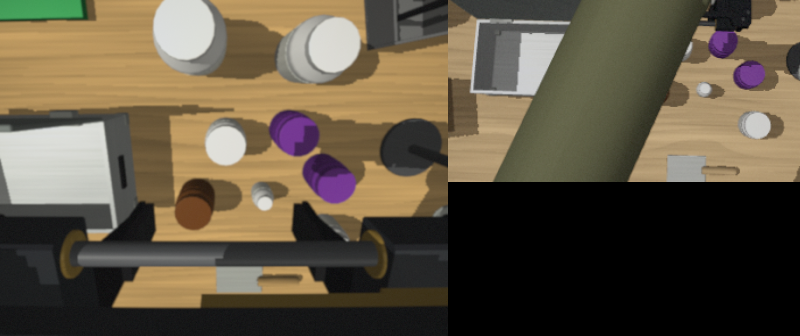

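Wrist view: jar A's cap is at (226,145) of the crop, close to the prediction. I'll refine it by silhouette.

```bash
cat >> h.py <<'E'
def fitjar(im,x,y,hw=45,sat=40,val=110):
    from scipy.optimize import minimize
    px=im["pixels"];hsv=cv2.cvtColor(px,cv2.COLOR_RGB2HSV)
    m=((hsv[...,1]<sat)&(hsv[...,2]>val)).astype(np.uint8)
    c=proj(im,[x,y,.05])[0].astype(int)
    n,l,st,ce=cv2.connectedComponentsWithStats(m)
    ids=[i for i in range(1,n) if st[i,4]>200]; i=min(ids,key=lambda i:np.hypot(*(ce[i]-c)))
    m=(l==i).astype(np.uint8);a=np.linspace(0,2*np.pi,48)
    def hull(p):
        P=[[p[0]+r*np.cos(t),p[1]+r*np.sin(t),z] for r,z in((.031,0),(.031,.056),(.0285,.078)) for t in a]
        h=cv2.convexHull((proj(im,P)*16).astype(np.int32)); g=np.zeros_like(m); cv2.fillPoly(g,[h],1,shift=4); return g
    f=lambda p:-(hull(p)&m).sum()/(hull(p)|m).sum()
    r=minimize(f,[x,y],method="Nelder-Mead",options=dict(initial_simplex=[[x,y],[x+.01,y],[x,y+.01]],xatol=2e-4))
    return r.x.round(4),-r.fun,ce[i].round(1),int(m.sum())
E
python3 - <<'E'
from h import *
w=load("wrist");print(fitjar(w,.617,-.08))
im=cv2.imread("pics/top0.png")[...,::-1].copy();t=load("top");t["pixels"]=im
print(fitjar(t,.617,-.08),fitjar(t,.444,-.254))
s=load("scene");s["pixels"]=cv2.imread("pics/scene0.png")[...,::-1].copy();print(fitjar(s,.617,-.08),fitjar(s,.444,-.254))
E
```

```text
(array([ 0.6433, -0.0213]), np.float64(-0.0), array([257. , 163.1]), 1871)
(array([0.6308, 0.0012]), np.float64(-0.0), array([262.7, 179. ]), 426) (array([ 0.5027, -0.2278]), np.float64(-0.0), array([330. , 249.6]), 523)
(array([ 0.677 , -0.1125]), np.float64(-0.0), array([243.9, 238.3]), 807) (array([ 0.504 , -0.2865]), np.float64(-0.0), array([242.4, 189.5]), 478)h.py:34: RuntimeWarning: overflow encountered in scalar negative
  f=lambda p:-(hull(p)&m).sum()/(hull(p)|m).sum()
```

```bash
sed -i 's/f=lambda p:-(hull(p)&m).sum()/f=lambda p:-float((hull(p)\&m).sum())/' h.py && python3 - <<'E'
from h import *
w=load("wrist");print(fitjar(w,.617,-.08))
im=cv2.imread("pics/top0.png")[...,::-1].copy();t=load("top");t["pixels"]=im
print(fitjar(t,.617,-.08),fitjar(t,.444,-.254))
s=load("scene");s["pixels"]=cv2.imread("pics/scene0.png")[...,::-1].copy();print(fitjar(s,.617,-.08),fitjar(s,.444,-.254))
E
```

```text
(array([ 0.6178, -0.0807]), np.float64(0.8672853828306265), array([257. , 163.1]), 1871)
(array([ 0.6184, -0.0811]), np.float64(0.781651376146789), array([262.7, 179. ]), 426) (array([ 0.4417, -0.2566]), np.float64(0.8587848932676518), array([330. , 249.6]), 523)
(array([ 0.614 , -0.0795]), np.float64(0.7071038251366121), array([243.9, 238.3]), 807) (array([ 0.4406, -0.2592]), np.float64(0.8213058419243986), array([242.4, 189.5]), 478)
```

Emit:
carry_out:
  steps:
    - [0,0,0,-0.5,-0.4,0,0.9]
    - [0,0,0,-0.5,-0.4,-5,0.9]
    - [0,0,0,-0.5,-0.4,-10,0.9]
    - [0,0,0,-0.5,-0.4,-14,0.9]
    - [0,0,0,-0.5,-0.4,-17,0.9]
    - [0,0,0,-0.5,-0.4,-19.5,0.9]
    - [0,0,0,-0.5,-0.4,-21.5,0.9]
    - [0,0,0,-0.5,-0.4,-23.5,0.9]
    - [0,0,0,-0.5,-0.4,-25.5,0.9]
    - [0,0,0,-0.5,-0.4,-27.3,0.9]
    - [0,0,0,-0.5,-0.4,-27.3,0.9]
    - [0,0,0,-0.5,-0.4,-27.3,0.9]

```text
time: 23.05
position: [0.6176, -0.0809, 0.0318]
tool_rot: [-3.141, 0.011, 0.006]
ft_force: [0.6, -0.3, 0.0]
grip_width: 0.905
grip_force: 0.0
```

Emit:
carry_out:
  steps:
    - [0,0,0,0,0,0,0.6]
    - [0,0,0,0,0,0,0.6]
    - [0,0,0,0,0,0,0.6]
    - [0,0,0,0,0,0,0.6]
    - [0,0,0,0,0,0,0.6]
    - [0,0,0,0,0,0,0.6]
    - [0,0,0,0,0,0,0.6]
  squeeze: 15

```text
time: 23.75
position: [0.6182, -0.0805, 0.0324]
tool_rot: [-3.14, 0.01, 0.004]
ft_force: [-0.7, 1.2, 5.8]
grip_width: 0.708
grip_force: 15.0
```

```bash
python3 - <<'E'
from h import *
s=ctrl.get_state();print(s["position"].round(4),s["tool_rot"].round(3),np.array(s["joint_positions"]).round(3),s["ft_force"])
E
```

```text
[ 0.6182 -0.0805  0.0324] [-3.14   0.01   0.004] [-0.679  0.639  1.019  1.744 -0.604  1.111 -1.041] [-0.65709902  1.23506687  5.82428688]
```

Emit:
carry_out:
  steps:
    - [0,0,0,0,0,1,0.6]
    - [0,0,0,0,0,4,0.6]
    - [0,0,0,0,0,8,0.6]
    - [0,0,0,-2,1,12,0.6]
    - [0,0,0,-4,4,15,0.6]
    - [0,0,0,-5.8,8,16,0.6]
    - [0,0,0,-5.8,13,16,0.6]
    - [0,0,0,-5.8,18,16,0.6]
    - [0,0,0,-5.8,23,16,0.6]
    - [0,0,0,-5.8,28,16,0.6]
    - [0,0,0,-5.8,33,16,0.6]
    - [0,0,0,-5.8,37,16,0.6]

```text
time: 24.95
position: [0.5585, 0.293, 0.1914]
tool_rot: [-3.14, 0.006, 0.007]
ft_force: [1.1, 0.5, 0.0]
grip_width: 0.705
grip_force: 15.0
```

Emit:
carry_out:
  steps:
    - [0,0,0,0,0,0,0.6]
    - [0,0,0,0,0,0,0.6]
    - [0,0,0,0,0,-3,0.6]
    - [0,0,0,0,0,-6,0.6]
    - [0,0,0,0,0,-8,0.6]
    - [0,0,0,0,0,-10,0.6]
    - [0,0,0,0,0,-12,0.6]
    - [0,0,0,0,0,-13.5,0.6]
    - [0,0,0,0,0,-14.5,0.6]
    - [0,0,0,0,0,-14.8,0.6]
    - [0,0,0,0,0,-14.8,0.6]

```text
time: 26.05
position: [0.5599, 0.289, 0.0437]
tool_rot: [-3.141, 0.012, 0.006]
ft_force: [0.1, 0.9, -1.3]
grip_width: 0.706
grip_force: 15.0
```

```bash
python3 - <<'E'
from h import *
s=ctrl.get_state();print(s["position"].round(4),s["tool_rot"].round(3),np.array(s["joint_positions"]).round(3),s["ft_force"])
E
```

```text
[0.5599 0.289  0.0437] [-3.141  0.012  0.006] [-1.242  0.604  0.962  1.718 -0.548  1.116 -1.689] [ 0.12287674  0.86882856 -1.28534528]
```

Emit:
carry_out:
  steps:
    - [0,0,0,0,0,-0.2,0.6]
    - [0,0,0,0,0,-0.3,0.6]
    - [0,0,0,0,0,-0.3,0.6]
    - [0,0,0,0,0,-0.3,0.9]
    - [0,0,0,0,0,-0.3,0.9]
    - [0,0,0,0,0,-0.3,0.9]
    - [0,0,0,0,0,-0.3,0.9]
    - [0,0,0,0,0,2,0.9]
    - [0,0,0,0,0,5,0.9]
    - [0,0,0,0,0,9,0.9]
    - [0,0,0,0,0,14,0.9]
    - [0,0,0,0,0,19,0.9]

```text
time: 27.25
position: [0.5592, 0.2891, 0.2352]
tool_rot: [-3.141, 0.011, 0.007]
ft_force: [0.9, 0.3, 0.4]
grip_width: 0.9
grip_force: 0.0
```

Emit:
carry_out:
  steps:
    - [0,0,0,-2,-5,2,1]
    - [0,0,0,-3,-10,4,1]
    - [0,0,0,-4,-15,6,1]
    - [0,0,0,-5,-20,6,1]
    - [0,0,0,-6,-25,6,1]
    - [0,0,0,-7,-30,6,1]
    - [0,0,0,-8,-35,6,1]
    - [0,0,0,-9,-40,6,1]
    - [0,0,0,-10,-45,6,1]
    - [0,0,0,-11,-50,6,1]
    - [0,0,0,-11,-53,6,1]
    - [0,0,0,-11,-53,6,1]

```text
time: 28.45
position: [0.4481, -0.2467, 0.2944]
tool_rot: [3.139, -0.023, -0.004]
ft_force: [-0.0, 0.5, 0.3]
grip_width: 1.0
grip_force: 0.0
```

Emit:
carry_out:
  steps:
    - [0,0,0,0,0,0,1]
    - [0,0,0,0,0,0,1]
    - [0,0,0,0,0,0,1]

```text
time: 28.75
position: [0.45, -0.2389, 0.2933]
tool_rot: [-3.139, 0.006, 0.006]
ft_force: [0.3, 0.1, 0.1]
grip_width: 1.004
grip_force: 0.0
```

```bash
python3 - <<'E'
from h import *
s=ctrl.get_state();print(s["position"].round(4),s["tool_rot"].round(3),np.array(s["joint_positions"]).round(3),s["ft_force"])
w=snap("wrist","w7");t=snap("top","t7")
print(fitjar(w,.442,-.256),fitjar(t,.442,-.256))
a=cv2.resize(w["pixels"],(400,300),interpolation=3)
b=cv2.resize(t["pixels"][110:290,60:300],(400,300),interpolation=3)
cv2.imwrite("pics/m7.png",np.hstack([a,b])[...,::-1])
E
```

```text
[ 0.45   -0.2389  0.2933] [-3.139  0.006  0.006] [-0.873 -0.118  1.241  1.709  0.111  1.476 -1.22 ] [0.33241286 0.06393425 0.12632207]
(array([ 0.4438, -0.2559]), np.float64(0.8439964943032428), array([268.1, 167. ]), 1926) (array([ 0.442, -0.256]), np.float64(0.0), array([269.1, 288.6]), 802)
```

View pics/m7.png

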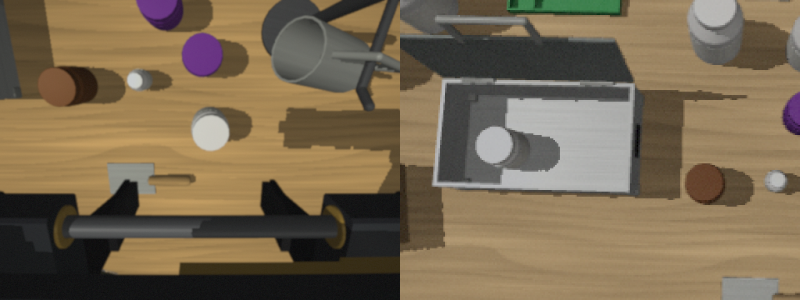

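Jar A stands in the chest at (495,145), the cover stays open, the mug still hangs, and jar B's cap is at (210,130). Picking up jar B.

Emit:
carry_out:
  steps:
    - [0,0,0,-0.6,-1.7,-3,0.9]
    - [0,0,0,-0.6,-1.7,-7,0.9]
    - [0,0,0,-0.6,-1.7,-11,0.9]
    - [0,0,0,-0.6,-1.7,-14,0.9]
    - [0,0,0,-0.6,-1.7,-16.5,0.9]
    - [0,0,0,-0.6,-1.7,-18.5,0.9]
    - [0,0,0,-0.6,-1.7,-20.5,0.9]
    - [0,0,0,-0.6,-1.7,-22.5,0.9]
    - [0,0,0,-0.6,-1.7,-24.5,0.9]
    - [0,0,0,-0.6,-1.7,-26.2,0.9]
    - [0,0,0,-0.6,-1.7,-26.2,0.9]
    - [0,0,0,-0.6,-1.7,-26.2,0.9]

```text
time: 30.05
position: [0.444, -0.257, 0.0319]
tool_rot: [-3.141, 0.008, 0.006]
ft_force: [-0.4, -0.6, 0.4]
grip_width: 0.897
grip_force: 0.0
```

Emit:
carry_out:
  steps:
    - [0,0,0,0,0,0,0.9]

```text
time: 30.15
position: [0.4446, -0.2575, 0.0326]
tool_rot: [-3.141, 0.009, 0.003]
ft_force: [0.8, 0.2, 0.5]
grip_width: 0.9
grip_force: 0.0
```

```bash
python3 - <<'E'
from h import *
s=ctrl.get_state();print(s["position"].round(4),s["tool_rot"].round(3),np.array(s["joint_positions"]).round(3),s["ft_force"])
E
```

```text
[ 0.4446 -0.2575  0.0326] [-3.141e+00  9.000e-03  3.000e-03] [-0.456  0.375  1.074  2.018 -0.397  0.979 -0.759] [0.77618644 0.18597625 0.50479701]
```

Emit:
carry_out:
  steps:
    - [0,0,0,0,0,0,0.6]
    - [0,0,0,0,0,0,0.6]
    - [0,0,0,0,0,0,0.6]
    - [0,0,0,0,0,0,0.6]
    - [0,0,0,0,0,0,0.6]
    - [0,0,0,0,0,0,0.6]
    - [0,0,0,0,0,0,0.6]
    - [0,0,0,0,0,2,0.6]
    - [0,0,0,0,0,5,0.6]
    - [0,0,0,0,0,9,0.6]
    - [0,0,0,0,0,13,0.6]
    - [0,0,0,0,0,16,0.6]
  squeeze: 15

```text
time: 31.35
position: [0.4436, -0.2585, 0.1933]
tool_rot: [-3.141, 0.012, 0.004]
ft_force: [0.6, 1.0, -1.6]
grip_width: 0.704
grip_force: 15.0
```

Emit:
carry_out:
  steps:
    - [0,0,0,1,4,0,0.6]
    - [0,0,0,3,8,0,0.6]
    - [0,0,0,4.5,12,0,0.6]
    - [0,0,0,6,16,0,0.6]
    - [0,0,0,7.5,20,0,0.6]
    - [0,0,0,9,24,0,0.6]
    - [0,0,0,10,28,0,0.6]
    - [0,0,0,11,32,0,0.6]
    - [0,0,0,11.5,36,0,0.6]
    - [0,0,0,11.5,40,0,0.6]
    - [0,0,0,11.5,41.7,0,0.6]
    - [0,0,0,11.5,41.7,0,0.6]

```text
time: 32.55
position: [0.5578, 0.1628, 0.1905]
tool_rot: [-3.141, 0.002, 0.008]
ft_force: [0.5, 0.5, -2.0]
grip_width: 0.707
grip_force: 15.0
```

Emit:
carry_out:
  steps:
    - [0,0,0,0,0,0,0.6]
    - [0,0,0,0,0,0,0.6]
    - [0,0,0,0,0,-3,0.6]
    - [0,0,0,0,0,-6,0.6]
    - [0,0,0,0,0,-8,0.6]
    - [0,0,0,0,0,-10,0.6]
    - [0,0,0,0,0,-12,0.6]
    - [0,0,0,0,0,-13.5,0.6]
    - [0,0,0,0,0,-14.5,0.6]
    - [0,0,0,0,0,-14.8,0.6]
    - [0,0,0,0,0,-14.8,0.6]

```text
time: 33.65
position: [0.5588, 0.1591, 0.0437]
tool_rot: [-3.141, 0.011, 0.006]
ft_force: [-0.1, 0.2, -0.7]
grip_width: 0.705
grip_force: 15.0
```

Emit:
carry_out:
  steps:
    - [0,0,0,0,0,-0.2,0.6]
    - [0,0,0,0,0,-0.3,0.6]
    - [0,0,0,0,0,-0.3,0.6]
    - [0,0,0,0,0,-0.3,0.9]
    - [0,0,0,0,0,-0.3,0.9]
    - [0,0,0,0,0,-0.3,0.9]
    - [0,0,0,0,0,-0.3,0.9]
    - [0,0,0,0,0,2,0.9]
    - [0,0,0,0,0,5,0.9]
    - [0,0,0,0,0,9,0.9]
    - [0,0,0,0,0,14,0.9]
    - [0,0,0,0,0,19,0.9]

```text
time: 34.85
position: [0.5582, 0.1591, 0.2353]
tool_rot: [-3.141, 0.011, 0.007]
ft_force: [1.0, 0.7, 0.2]
grip_width: 0.905
grip_force: 0.0
```

Emit:
carry_out:
  steps:
    - [0,0,8,0,0,4,0.5]
    - [0,0,16,0,0,8,0.5]
    - [0,0,24,0,1,12,0.5]
    - [0,0,32,0,2,15,0.5]
    - [0,0,40,2,3,15,0.5]
    - [0,0,48,4,4,15,0.5]
    - [0,0,56,6,5,15,0.5]
    - [0,0,64,8,6,15,0.5]
    - [0,0,72,10,6.4,15,0.5]
    - [0,0,80,11.5,6.4,15,0.5]
    - [0,0,88,11.8,6.4,15,0.5]
    - [0,0,90,11.8,6.4,15,0.5]

```text
time: 36.05
position: [0.6774, 0.2229, 0.3826]
tool_rot: [2.224, 2.215, -0.007]
ft_force: [-0.2, 0.0, -0.2]
grip_width: 0.5
grip_force: 0.0
```

```bash
python3 - <<'E'
from h import *
s=ctrl.get_state();print(s["position"].round(4),s["tool_rot"].round(3),np.array(s["joint_positions"]).round(3),s["ft_force"])
w=snap("wrist");t=snap("scene");u=snap("top")
a=cv2.resize(t["pixels"][100:384],(512,284));b=cv2.resize(w["pixels"],(288,216),interpolation=3)
c=cv2.resize(u["pixels"],(288,216),interpolation=3)
M=np.zeros((440,800,3),np.uint8);M[:284,:512]=a;M[:216,512:]=b;M[220:436,512:]=c
cv2.imwrite("pics/m8.png",M[...,::-1])
E
```

```text
[0.6774 0.2229 0.3826] [ 2.224  2.215 -0.007] [-0.725  0.508  0.653  0.97  -0.3    1.75  -0.194] [-0.15556642  0.0152453  -0.15199322]
```

View pics/m8.png

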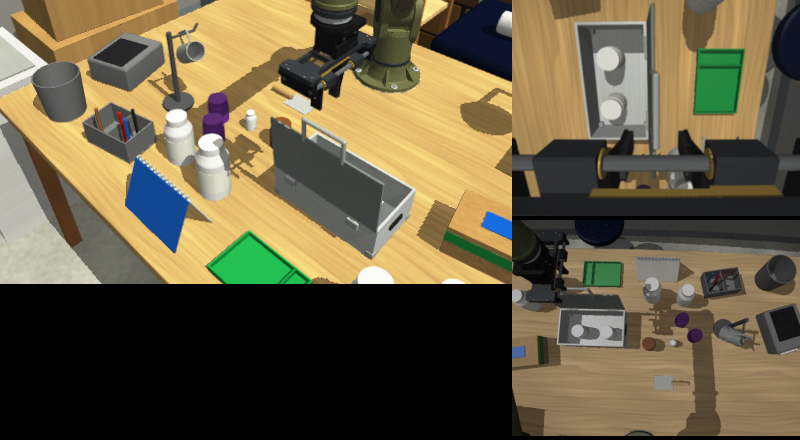

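Both jars stand in the chest and the cover is still on its stop. Gripping the bar to lower it.

Emit:
carry_out:
  steps:
    - [0,0,0,0,0,-2,0.5]
    - [0,0,0,0,0,-4,0.5]
    - [0,0,0,0,0,-6,0.5]
    - [0,0,0,0,0,-7.5,0.5]
    - [0,0,0,0,0,-8.7,0.5]
    - [0,0,0,0,0,-8.7,0.5]
    - [0,0,0,0,0,-8.7,0.5]

```text
time: 36.9
position: [0.6767, 0.2236, 0.2971]
tool_rot: [2.228, 2.212, -0.004]
ft_force: [0.2, 0.2, 0.1]
grip_width: 0.5
grip_force: 0.0
```

Emit:
carry_out:
  steps:
    - [0,0,0,0,0,0,0.05]
    - [0,0,0,0,0,0,0.05]
    - [0,0,0,0,0,0,0.05]
    - [0,0,0,0,0,0,0.05]
    - [0,0,0,0,0,0,0.05]
    - [0,0,0,0,0,0,0.05]
    - [0,0,0,0,0,0,0.05]
  squeeze: 25

```text
time: 37.6
position: [0.6768, 0.2234, 0.2968]
tool_rot: [2.227, 2.212, -0.004]
ft_force: [1.1, -0.4, 1.8]
grip_width: 0.105
grip_force: 25.0
```

```bash
python3 - <<'E'
from h import *
s=ctrl.get_state();print(s["position"].round(4),s["tool_rot"].round(3),np.array(s["joint_positions"]).round(3),s["ft_force"],s["grip_width"])
for th in np.arange(1.66,-.01,-.05):
    b=np.arctan2(.003,.212);r=np.hypot(.212,.003)
    f=lambda t:np.array([-np.cos(t+b),np.sin(t+b)])*r*100
    print(round(th,2),np.round(f(th)-f(1.66),1),end=" ")
E
```

```text
[0.6768 0.2234 0.2968] [ 2.227  2.212 -0.004] [-0.767  0.494  0.646  1.163 -0.286  1.574 -0.188] [ 1.10566306 -0.4079816   1.76055894] 0.10545080775205075
1.66 [0. 0.] 1.61 [-1.1  0.1] 1.56 [-2.1  0.1] 1.51 [-3.2  0.1] 1.46 [-4.2  0. ] 1.41 [-5.3 -0.1] 1.36 [-6.3 -0.3] 1.31 [-7.4 -0.5] 1.26 [-8.4 -0.8] 1.21 [-9.4 -1.1] 1.16 [-10.4  -1.5] 1.11 [-11.3  -2. ] 1.06 [-12.3  -2.4] 1.01 [-13.2  -3. ] 0.96 [-14.1  -3.6] 0.91 [-15.   -4.2] 0.86 [-15.8  -4.8] 0.81 [-16.6  -5.5] 0.76 [-17.3  -6.3] 0.71 [-18.1  -7. ] 0.66 [-18.8  -7.9] 0.61 [-19.4  -8.7] 0.56 [-20.   -9.6] 0.51 [-20.5 -10.5] 0.46 [-21.1 -11.4] 0.41 [-21.5 -12.4] 0.36 [-21.9 -13.3] 0.31 [-22.3 -14.3] 0.26 [-22.6 -15.3] 0.21 [-22.9 -16.4] 0.16 [-23.1 -17.4] 0.11 [-23.2 -18.5] 0.06 [-23.3 -19.5] 0.01 [-23.4 -20.6]
```

Emit:
carry_out:
  steps:
    - [0,0,0,-0.5,0,0,0.05]
    - [0,0,0,-1.1,0,0.1,0.05]
    - [0,0,0,-2.1,0,0.1,0.05]
    - [0,0,0,-3.2,0,0.1,0.05]
    - [0,0,0,-4.2,0,0,0.05]
    - [0,0,0,-5.3,0,-0.1,0.05]
    - [0,0,0,-6.3,0,-0.3,0.05]
    - [0,0,0,-7.4,0,-0.5,0.05]
    - [0,0,0,-8.4,0,-0.8,0.05]
    - [0,0,0,-9.4,0,-1.1,0.05]
    - [0,0,0,-10.4,0,-1.5,0.05]
    - [0,0,0,-11.3,0,-2,0.05]

```text
time: 38.8
position: [0.5622, 0.2236, 0.277]
tool_rot: [2.228, 2.214, -0.005]
ft_force: [-1.9, -0.3, 6.0]
grip_width: 0.102
grip_force: 25.0
```

Emit:
carry_out:
  steps:
    - [0,0,0,-1,0,-0.4,0.05]
    - [0,0,0,-1.9,0,-1,0.05]
    - [0,0,0,-2.8,0,-1.6,0.05]
    - [0,0,0,-3.7,0,-2.2,0.05]
    - [0,0,0,-4.5,0,-2.8,0.05]
    - [0,0,0,-5.3,0,-3.5,0.05]
    - [0,0,0,-6,0,-4.3,0.05]
    - [0,0,0,-6.8,0,-5,0.05]
    - [0,0,0,-7.5,0,-5.9,0.05]
    - [0,0,0,-8.1,0,-6.7,0.05]
    - [0,0,0,-8.7,0,-7.6,0.05]
    - [0,0,0,-8.7,0,-7.6,0.05]

```text
time: 40.0
position: [0.4754, 0.2236, 0.1989]
tool_rot: [2.227, 2.214, -0.007]
ft_force: [2.4, 2.8, -3.9]
grip_width: 0.103
grip_force: 25.0
```

Emit:
carry_out:
  steps:
    - [0,0,0,-0.5,0,-0.9,0.05]
    - [0,0,0,-1.1,0,-1.8,0.05]
    - [0,0,0,-1.5,0,-2.8,0.05]
    - [0,0,0,-1.9,0,-3.7,0.05]
    - [0,0,0,-2.3,0,-4.7,0.05]
    - [0,0,0,-2.6,0,-5.7,0.05]
    - [0,0,0,-2.8,0,-6.5,0.05]
    - [0,0,0,-2.9,0,-7.1,0.05]
    - [0,0,0,-3,0,-7.6,0.05]
    - [0,0,0,-3.1,0,-8.1,0.05]
    - [0,0,0,-3.2,0,-8.5,0.05]
    - [0,0,0,-3.2,0,-8.9,0.05]

```text
time: 41.2
position: [0.4451, 0.2236, 0.1115]
tool_rot: [2.227, 2.212, -0.003]
ft_force: [2.4, 4.5, -1.1]
grip_width: 0.102
grip_force: 25.0
```

Emit:
carry_out:
  steps:
    - [0,0,0,0,0,-0.3,0.05]
    - [0,0,0,-0.1,0,-0.6,0.05]
    - [0,0,0,-0.1,0,-0.9,0.05]
    - [0,0,0,-0.1,0,-1.2,0.05]
    - [0,0,0,-0.1,0,-1.4,0.05]
    - [0,0,0,-0.2,0,-1.6,0.05]
    - [0,0,0,-0.2,0,-1.8,0.05]
    - [0,0,0,-0.2,0,-2,0.05]
    - [0,0,0,-0.2,0,-2.1,0.05]
    - [0,0,0,-0.2,0,-2.2,0.05]
    - [0,0,0,-0.2,0,-2.3,0.05]
    - [0,0,0,-0.2,0,-2.3,0.05]

```text
time: 42.4
position: [0.4439, 0.2237, 0.092]
tool_rot: [2.228, 2.212, -0.002]
ft_force: [-3.0, -1.8, 23.5]
grip_width: 0.103
grip_force: 25.0
```

Emit:
carry_out:
  steps:
    - [0,0,0,0,0,0,0.15]
    - [0,0,0,0,0,0,0.2]
    - [0,0,0,0,0,0,0.4]
    - [0,0,0,0,0,0,0.5]
    - [0,0,0,0,0,0,0.5]
    - [0,0,0,0,0,0,0.5]
    - [0,0,0,0,0,2,0.5]
    - [0,0,0,0,0,5,0.5]
    - [0,0,0,0,0,9,0.5]
    - [0,0,0,-1,-5,13,0.5]
    - [0,0,0,-1,-10,17,0.5]
    - [0,0,0,-1,-15,17,0.5]

```text
time: 43.6
position: [0.4338, 0.0973, 0.2556]
tool_rot: [2.224, 2.215, 0.002]
ft_force: [1.3, 0.1, 0.2]
grip_width: 0.502
grip_force: 0.0
```

Emit:
carry_out:
  steps:
    - [0,0,0,0,-5,0,0.5]
    - [0,0,0,0,-7,0,0.5]
    - [0,0,0,0,-7,0,0.5]
    - [0,0,0,0,-7,0,0.5]

```text
time: 44.0
position: [0.4327, 0.0278, 0.2527]
tool_rot: [2.229, 2.213, -0.004]
ft_force: [-0.2, 0.7, -0.7]
grip_width: 0.503
grip_force: 0.0
```

```bash
python3 - <<'E'
from h import *
s=ctrl.get_state();print(s["position"].round(4),s["ft_force"],s["time"])
t=snap("scene","s9")
o=cv2.imread("pics/scene0.png")[...,::-1]
f=lambda m:cv2.resize(m[220:355,265:425],(400,338),interpolation=3)
d=f(t["pixels"]);h=cv2.resize(t["pixels"][80:280,120:330],(400,380),interpolation=3)[:262]
M=np.vstack([np.hstack([f(o),d]),np.hstack([h,np.zeros((262,400,3),np.uint8)])])
cv2.imwrite("pics/m9.png",M[...,::-1])
E
```

```text
[0.4327 0.0278 0.2527] [-0.18256989  0.69552136 -0.74797659] 44.0
```

View pics/m9.png

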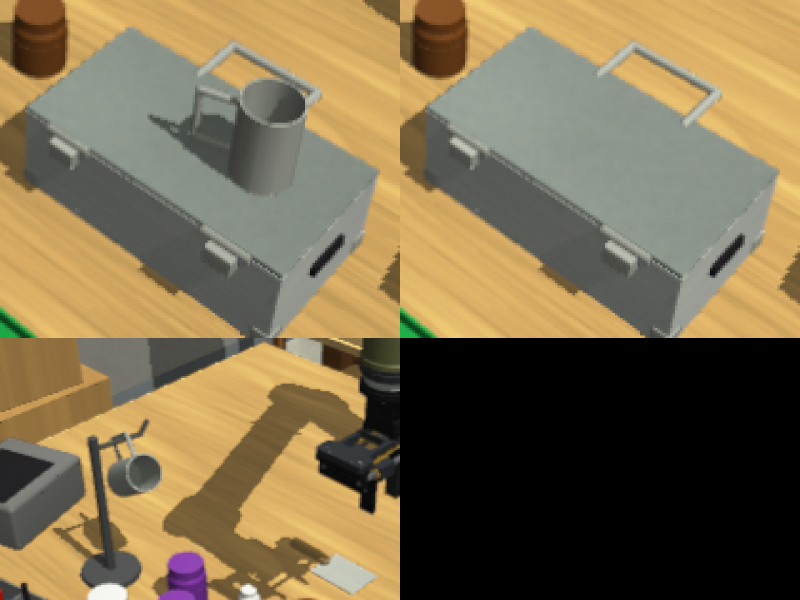

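The cover is fully shut, with its bar at the same pixels as at the start. The mug hangs on the hook and the arm touches nothing.

```bash
python3 -c "
from h import *
t=load('scene')['pixels'].astype(int);o=cv2.imread('pics/scene0.png')[...,::-1].astype(int)
print(abs(t-o)[230:270,330:352].mean())
print(ctrl.close_job())"
```

```text
13.25909090909091
the job is handed in; nothing more can be done
None
```

The job is handed in: both white jars (only two were present) stand upright in the chest, the cover is fully shut after being raised to its stop and lowered gently, the mug hangs by its handle on the hook, and the arm came no closer to the bottles, vial and spatula than passing over them.

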